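# Pack the gel-casting frame with filler plates and hold the press shut

### The job

The gel cassette in the casting frame is too thin for the press to reach. Lift grey filler plates out of the white rack by their tabs and slide them, upright and fully down to the frame's floor, one after another into the gap between the cassette and the press pad, until pushing the press handle away from the front end of the frame clamps the pad firmly against the stack; leave the remaining plates in the rack, and leave the beaker and the tape roll beside the work where they are. Finish while still holding the press handle pushed in, so that the cassette, the plates and the pad are squeezed tight together.

Things in the scene. Friction and masses are not known exactly. Their poses are not given: they have to be found in the camera images.
- frame: Fixed aluminium base 190x130x12 mm with two grey side walls. Origin: centre of its underside; x runs from the press end to the cassette end, z up. Channel floor at z=12; walls' inner faces at y=-52 and 52 (a plate has 2 mm play each side), from x=-28 to 68, up to z=70, tops bevelled. A fixed bearing block between handle and pad: x=-43 to -31, up to z=46 mm.
- press_handle: Bare steel upright tab, 12 mm thick (x), 34 wide (y), z=40 to 130 mm. Origin: middle of the tab in x and y, level with the frame's underside; axes as the frame's. It slides along the frame's +x from x=-75 (at rest) to a dead stop 22 mm further in; a weak spring (1.2 to 2.5 N) returns it when let go. It carries the pad.
- press_pad: White plate 96 mm wide, 8 thick, z=14 to 70, top bevelled, carried 60 mm ahead of the handle. Origin: in its face towards the cassette, mid-width, level with the frame's underside. Sprung against the handle: gives from about 1.5 N on, then 1.5 N per mm, 8 mm at most. Face rests at frame x=-15 and unhindered reaches x=+7 mm at most.
- cassette: White gel cassette 98 mm wide on an aluminium back plate, fixed in the channel. Origin: in its face towards the pad, mid-width, on the channel floor; x points away from the pad. Up to 64 mm above that floor, top bevelled. The gap from the resting pad is 24 to 42 mm, varying: one plate may do or two be needed; the press can take up a last 18 mm.
- rack: Fixed white slotted rack 140 x 124 mm, ends 46 mm tall. Origin: centre of the underside, z up. Three slots across it (along its y) at x = -40, 0 and +40 mm, 14 mm wide, floor at z = 8 mm, ribs up to z = 44 mm only near the two ends (beyond y = -40 and +40 mm).
- plate_a: Grey plastic filler plate, stands upright in a slot of the white rack. Body 12 mm thick (its x), 100 mm wide (its y), 70 mm tall; above the body a grip tab 22 mm wide (y), 12 mm thick, reaching from z = 70 to z = 110 mm, whose middle is at y = -36 mm. Lower long edges bevelled about 3.5 mm. 90 g. Origin: centre of the underside; z up along the tab.
- plate_b: Grey plastic filler plate, stands upright in a slot of the white rack. Body 12 mm thick (its x), 100 mm wide (its y), 70 mm tall; above the body a grip tab 22 mm wide (y), 12 mm thick, reaching from z = 70 to z = 110 mm, whose middle is at y = 0 mm. Lower long edges bevelled about 3.5 mm. 90 g. Origin: centre of the underside; z up along the tab.
- plate_c: Grey plastic filler plate, stands upright in a slot of the white rack. Body 12 mm thick (its x), 100 mm wide (its y), 70 mm tall; above the body a grip tab 22 mm wide (y), 12 mm thick, reaching from z = 70 to z = 110 mm, whose middle is at y = +36 mm. Lower long edges bevelled about 3.5 mm. 90 g. Origin: centre of the underside; z up along the tab.
- beaker: Bystander: small clear beaker, 55 mm across, 66 mm tall. Origin: centre of the underside.
- tape_roll: Bystander: roll of tape lying flat, 52 mm across, 19 mm tall. Origin: centre of the underside.
Mind the look-alikes: they are no part of the job. Leave any purple look-alike of the plate_a alone.

How it is judged:
By the outcome, as a careful person would: the job done as asked, in the order asked, and still so for the second after the job is handed in, while the arm keeps its last pose, push and grip.
It also fails if it takes over 72 s, if anything falls off the work surface, if the arm or the gripper's body presses on something with over 40 N, if the wrist force passes 120 N, or if a joint passes its speed limit or range.

### The arm

A 6-joint arm with a two-finger parallel gripper is mounted at the origin on a cart in front of the work surface, level with it; the furniture and walls round the work are solid. World frame = base frame: x ahead of the robot, y to its left, z up, the work surface at z = 0. Lengths are in mm, angles in degrees, forces in N, time in s.
With the tool pointing down it reaches from about 350 to 950 mm from the base axis. Payload 17.4 kg.
Tool frame: the origin (TCP) lies where the fingers leave the gripper's body, on its centre line; the fingertips stand 84 mm ahead of it and the grasp point (between the pads) lies 65 mm ahead of it; y points along the fingers, z is the direction in which the jaws open and shut, and the axes are right-handed (so a half turn about y gives the same grasp; the last joint's range is limited). The gripper opens to 93 mm and grips with 3 to 60 N. Pads are 15 mm wide; open, the fingers measure 128 mm over their backs; the gripper's body (75 mm by 188 mm) begins 65 mm behind the grasp point.
Start: joints at [65.558, 6.646, 82.598, -0, 90.757, -2.166], TCP at [255.886, 624.624, 302.746] pointing down, gripper open.
Joint ranges: [-162.19, 162.19], [-47.58, 125.68], [4.15, 143.07], [-65.23, 245.23], [0.69, 171.88], [-170.13, 170.13]. Speed limits (degrees/s): [108.29, 108.29, 127.2, 180, 180, 180].

### API

Orientations are given as [roll, pitch, yaw] about the fixed x, y, z axes, in that order (R = Rz(yaw) Ry(pitch) Rx(roll)).
In Python, from rig import get_obs, read_camera, job_done gives the robot as it stands.
- The arm moves only by the shell command python3 -m jog 'ROWS' [FORCE]. ROWS is JSON, a list of rows, each an object of numbers: "x", "y", "z": the shift along the tool's x, y, z in cm; "rx", "ry", "rz": the turn, a rotation vector about the tool's x, y, z in degrees; "claw": the finger opening in cm, from 0 to 9.3. In form: [{"x": .., "y": .., "z": .., "rx": .., "ry": .., "rz": .., "claw": ..}, ...]. A call has 1 to 10 rows; each row is the pose to reach, as a shift and turn from the pose commanded when the call began, along the tool's axes at that moment; what a row does not reach only later rows make up. A row lasts 1/8 s, in which the tool goes at most 62.5 mm and 10.7 degrees, less where a joint would pass 70% of its speed; a pose out of reach is approached as far as the arm can. A call with a gripper value outside its range is refused whole. The fingers move at their own pace and stop on an object; FORCE is the grip in N (left out, the last holds). Time passes only in rows, so rows that repeat a pose let the fingers close. It gives the time, the measured TCP pose, the force and the opening at its end, in the units of the state.
- get_obs(): the state, without advancing time (a new reading comes with each control period).
- read_camera(name): name is "scene" or "side" or "wrist"; returns a dict with "pixels" (384x512x3 uint8, red, green, blue), "mtx" (3x3 intrinsics, pixels), "dist_coeffs" ([k1, k2, p1, p2, k3] as OpenCV has them; the pictures are not rectified), "pose" (4x4, takes a point from camera to world coordinates). Camera axes: x right, y down, z forward; pixel columns grow to the right and rows downward; lengths in mm; the calibration is good to about 2 mm. A picture is of the moment at which its call begins. There is no depth.
- job_done(): hands the job in, once; it reports no verdict.
The state is a dict: "clock": time; "q": joint angles; "joint_vel": joint speeds; "joint_efforts": joint torques, N m; "eef_pos": TCP position; "ee_rot": TCP orientation; "contact_force": force on the tool from outside, world axes, zero at the start; "torque": the same for the moment, N m; "opening": finger opening in mm.
Only numpy, scipy, OpenCV 4.12 (cv2) and the standard library are available. Lean on these libraries where they do the work, as an engineer would, in place of code of your own. Each camera call takes 0.05 s, during which the arm holds its last target. There are 200 camera calls.

## Working session

There is one attempt and no reset: what is moved stays moved. The work goes in short steps, Python scripts to look and compute and a shell command to move; the robot and the scene stay as the last step left them, time stands still between calls to the robot, and variables do not carry over. Pictures are saved under pics/ and viewed, about 8 in all and at most 12, crops included, and the job is handed in when it is done.

```bash
mkdir -p pics
cat > h.py <<'E'
import numpy as np,cv2
from rig import get_obs,read_camera
def snap(n,f):
    c=read_camera(n); cv2.imwrite(f'pics/{f}.png',c['pixels'][:,:,::-1]); np.savez(f'pics/{f}.npz',**{k:np.array(c[k]) for k in c}); return c
def load(f): return dict(np.load(f'pics/{f}.npz'))
def ray(c,px):
    p=cv2.undistortPoints(np.array(px,float).reshape(-1,1,2),c['mtx'],c['dist_coeffs'])[:,0]
    d=np.c_[p,np.ones(len(p))]@c['pose'][:3,:3].T
    return c['pose'][:3,3],d
def onz(c,px,z):
    o,d=ray(c,px); return o+d*((z-o[2])/d[:,2])[:,None]
def tri(c1,p1,c2,p2):
    o1,d1=ray(c1,[p1]);o2,d2=ray(c2,[p2]);A=np.c_[d1[0],-d2[0]]
    s=np.linalg.lstsq(A,o2-o1,rcond=None)[0];a=o1+s[0]*d1[0];b=o2+s[1]*d2[0]
    return (a+b)/2,np.linalg.norm(a-b)
def proj(c,P):
    T=np.linalg.inv(c['pose']); r=cv2.Rodrigues(T[:3,:3])[0]
    return cv2.projectPoints(np.array(P,float).reshape(-1,1,3),r,T[:3,3],c['mtx'],c['dist_coeffs'])[0][:,0]
E
ls
python3 - <<'E'
from h import *
for n in ['scene','side','wrist']:
    c=snap(n,n+'0'); print(n,c['pose'].round(2).tolist(),c['mtx'].round(1).tolist())
a=[cv2.imread(f'pics/{n}0.png') for n in ['scene','side','wrist']]
cv2.imwrite('pics/m0.png',np.vstack([np.hstack(a[:2]),np.hstack([a[2],a[2]*0])])[:, :])
o=get_obs();print(o)
im=np.vstack([np.hstack(a[:2]),np.hstack([a[2],a[2]*0])]);cv2.imwrite('pics/m0.png',cv2.resize(im,(800,600)))
E
```

```text
h.py
pics
scene [[-0.88, -0.24, 0.41, 152.54], [-0.48, 0.47, -0.74, 1057.91], [-0.02, -0.85, -0.52, 539.23], [0.0, 0.0, 0.0, 1.0]] [[375.9, 0.0, 258.6], [0.0, 375.9, 192.6], [0.0, 0.0, 1.0]]
side [[0.96, -0.18, 0.2, 327.3], [-0.26, -0.59, 0.76, -438.73], [-0.02, -0.78, -0.62, 707.35], [0.0, 0.0, 0.0, 1.0]] [[369.0, 0.0, 254.7], [0.0, 369.0, 188.8], [0.0, 0.0, 1.0]]
wrist [[0.38, 0.9, 0.23, 190.19], [0.93, -0.37, -0.1, 651.18], [-0.0, 0.25, -0.97, 383.78], [0.0, 0.0, 0.0, 1.0]] [[298.8, 0.0, 249.8], [0.0, 298.8, 192.7], [0.0, 0.0, 1.0]]
{'clock': 0.15, 'q': array([ 6.55574465e+01,  6.66991805e+00,  8.26261149e+01,  3.41458290e-04,
        9.07544809e+01, -2.16593603e+00]), 'joint_vel': array([ 0.02630292, -0.09104048, -0.17351687,  0.02051954, -0.17267618,
       -0.02419324]), 'joint_efforts': array([ 3.96990235e-04, -7.21764994e+01, -6.22946978e+01,  7.79278111e-02,
        2.26080796e-02, -1.08422080e-04]), 'eef_pos': array([255.86052869, 624.55970284, 302.15902378]), 'ee_rot': array([-9.00504648e+01,  2.25029201e-03, -2.22766141e+01]), 'contact_force': array([ 0.08039701,  0.36593373, -0.18329556]), 'torque': array([-0.02269379, -0.01020608, -0.03772541]), 'opening': 92.98131585574298}
```

View pics/scene0.png

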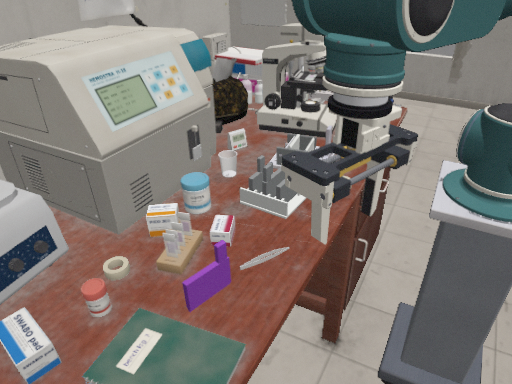

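View pics/side0.png

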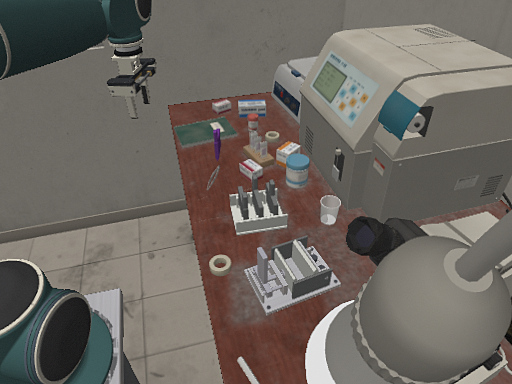

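Scene view: white rack at (275,190) partly hidden by the gripper, purple look-alike at (207,285). Side view: rack at (258,210) with three grey plates, frame at (290,275) with the handle at (263,265), beaker (330,210), tape roll (220,265), and the purple plate at (217,140), which I leave alone.

Run:
```python
from h import *
c=load('side0')
for p in [(258,215),(290,285),(330,220),(220,268),(263,250),(217,150)]: print(p,onz(c,[p],0).round(0))
im=cv2.imread('pics/side0.png')[165:315,200:350]
cv2.imwrite('pics/c1.png',cv2.resize(im,(600,600),interpolation=cv2.INTER_CUBIC))
w=load('wrist0');o=get_obs()
from scipy.spatial.transform import Rotation as R
print(R.from_euler('xyz',o['ee_rot'],degrees=True).as_matrix().round(3))
```

```text
(258, 215) [[531. 309.   0.]]
(290, 285) [[537.  55.   0.]]
(330, 220) [[718. 232.   0.]]
(220, 268) [[389. 151.   0.]]
(263, 250) [[507. 178.   0.]]
(217, 150) [[483. 682.   0.]]
[[ 0.925 -0.     0.379]
 [-0.379 -0.001  0.925]
 [-0.    -1.    -0.001]]
```

View pics/c1.png

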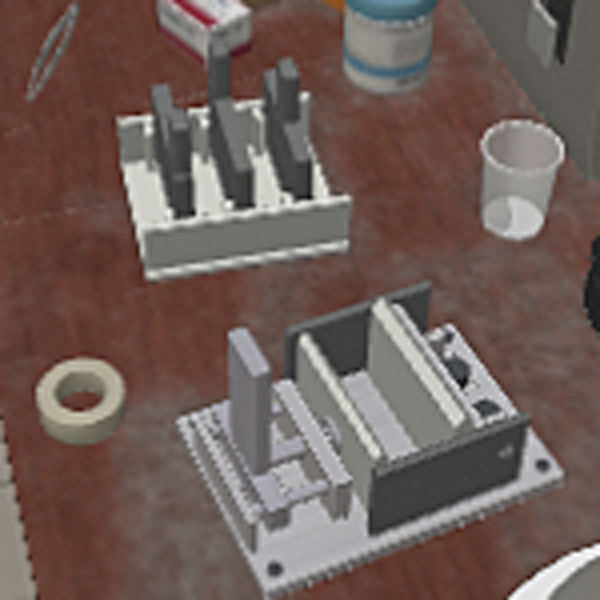

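Close crop: the rack holds three grey plates, and the frame's pad–cassette gap is open. Next I move the wrist camera over both for two views.

```bash
python3 -m jog '[{"x":4.7,"z":-2.45,"ry":8.5},{"x":9.4,"z":-4.9,"ry":17},{"x":14.1,"z":-7.4,"ry":25.5},{"x":18.8,"z":-9.8,"ry":34},{"x":23.5,"z":-12.3,"ry":42.5},{"x":28.2,"z":-14.8,"ry":51},{"x":32.9,"z":-17.2,"ry":59.5},{"x":37.6,"z":-19.7,"ry":68},{"x":37.6,"z":-19.7,"ry":68}]'
python3 - <<'E'
from h import *
snap('wrist','w1'); o=get_obs();print(o['eef_pos'],o['ee_rot'],o['q'])
E
python3 -m jog '[{"x":5},{"x":10},{"x":15},{"x":15},{"x":15}]'
python3 - <<'E'
from h import *
snap('wrist','w2'); o=get_obs();print(o['eef_pos'],o['ee_rot'],o['clock'])
a=[cv2.imread(f'pics/{n}.png') for n in ['w1','w2']]
cv2.imwrite('pics/m2.png',cv2.resize(np.vstack(a),(400*1,600)))
E
```

```text
[255.8662097  624.56055828 302.28948038] [-9.00422254e+01 -3.07048354e-04 -2.22751749e+01] [ 6.55577637e+01  6.66447925e+00  8.26199872e+01 -1.90367705e-03
  9.07577171e+01 -2.16708574e+00]
[255.85029322 624.58346841 302.40063395] [-9.00310710e+01  1.65121271e-03 -2.22739783e+01] 0.25invalid input
invalid input
```

View pics/w1.png

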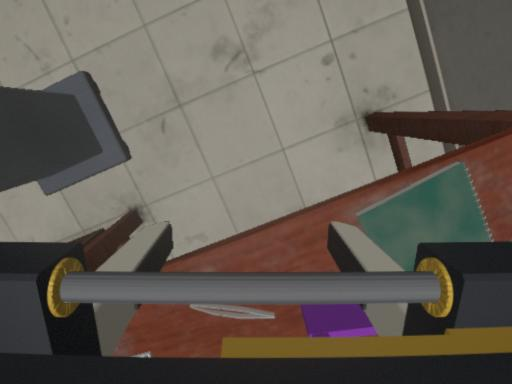

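View pics/w2.png

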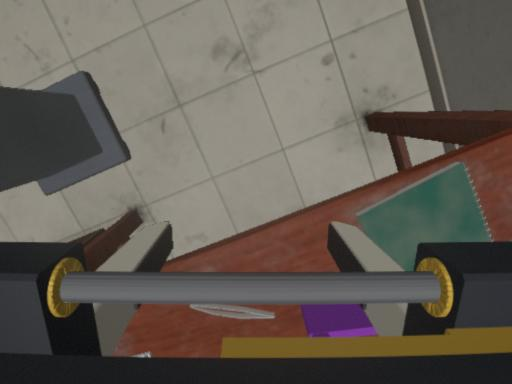

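The call was refused, so rows probably need every key. I'll repeat with complete rows. Both wrist pictures showed only the start view: gripper across the bottom, purple plate at (340,320).

```bash
python3 -m jog '[{"x":4.8,"y":0,"z":-2.5,"rx":0,"ry":8.5,"rz":0,"claw":9.3},{"x":9.6,"y":0,"z":-5.1,"rx":0,"ry":17,"rz":0,"claw":9.3},{"x":14.4,"y":0,"z":-7.6,"rx":0,"ry":25.5,"rz":0,"claw":9.3},{"x":19.2,"y":0,"z":-10.2,"rx":0,"ry":34,"rz":0,"claw":9.3},{"x":24,"y":0,"z":-12.7,"rx":0,"ry":42.5,"rz":0,"claw":9.3},{"x":28.8,"y":0,"z":-15.3,"rx":0,"ry":51,"rz":0,"claw":9.3},{"x":33.6,"y":0,"z":-17.8,"rx":0,"ry":59.5,"rz":0,"claw":9.3},{"x":38.5,"y":0,"z":-20.4,"rx":0,"ry":68,"rz":0,"claw":9.3},{"x":38.5,"y":0,"z":-20.4,"rx":0,"ry":68,"rz":0,"claw":9.3},{"x":38.5,"y":0,"z":-20.4,"rx":0,"ry":68,"rz":0,"claw":9.3}]'
python3 - <<'E'
from h import *
snap('wrist','w1'); o=get_obs();print(o['eef_pos'],o['ee_rot'],o['q'])
E
```

```text
clock: 1.5
eef_pos: [534.7, 290.0, 302.6]
ee_rot: [-90.0, 0.0, -90.2]
contact_force: [-0.5, -0.4, -0.6]
opening: 93.1
[534.38913256 290.48568547 302.71443593] [-9.00108758e+01  8.79458757e-03 -9.01921983e+01] [ 2.61204642e+01 -1.65095133e+00  9.11651525e+01  1.27047546e-02
  9.04916494e+01  2.63127700e+01]
```

```bash
python3 -m jog '[{"x":5,"y":0,"z":0,"rx":0,"ry":0,"rz":0,"claw":9.3},{"x":6,"y":0,"z":0,"rx":0,"ry":0,"rz":0,"claw":9.3},{"x":6,"y":0,"z":0,"rx":0,"ry":0,"rz":0,"claw":9.3},{"x":6,"y":0,"z":0,"rx":0,"ry":0,"rz":0,"claw":9.3}]' | head -2
python3 -c "
from h import *
snap('wrist','w2')"
python3 -m jog '[{"x":6,"y":0,"z":0,"rx":0,"ry":0,"rz":0,"claw":9.3},{"x":12,"y":0,"z":0,"rx":0,"ry":0,"rz":0,"claw":9.3},{"x":17,"y":0,"z":0,"rx":0,"ry":0,"rz":0,"claw":9.3},{"x":19,"y":0,"z":0,"rx":0,"ry":0,"rz":0,"claw":9.3},{"x":19,"y":0,"z":0,"rx":0,"ry":0,"rz":0,"claw":9.3},{"x":19,"y":0,"z":0,"rx":0,"ry":0,"rz":0,"claw":9.3}]' | head -2
python3 -c "
from h import *
snap('wrist','w3')"
python3 -m jog '[{"x":5,"y":0,"z":0,"rx":0,"ry":0,"rz":0,"claw":9.3},{"x":7,"y":0,"z":0,"rx":0,"ry":0,"rz":0,"claw":9.3},{"x":7,"y":0,"z":0,"rx":0,"ry":0,"rz":0,"claw":9.3},{"x":7,"y":0,"z":0,"rx":0,"ry":0,"rz":0,"claw":9.3}]' | head -2
python3 - <<'E'
from h import *
snap('wrist','w4')
a=[cv2.imread(f'pics/{n}.png')[:300,56:456] for n in ['w1','w2','w3','w4']]
cv2.imwrite('pics/m4.png',np.vstack([np.hstack(a[:2]),np.hstack(a[2:])]))
E
```

```text
clock: 2.05
eef_pos: [534.3, 231.0, 302.8]
clock: 2.85
eef_pos: [533.8, 41.1, 302.7]
clock: 3.4
eef_pos: [533.4, -29.2, 302.7]
```

View pics/m4.png

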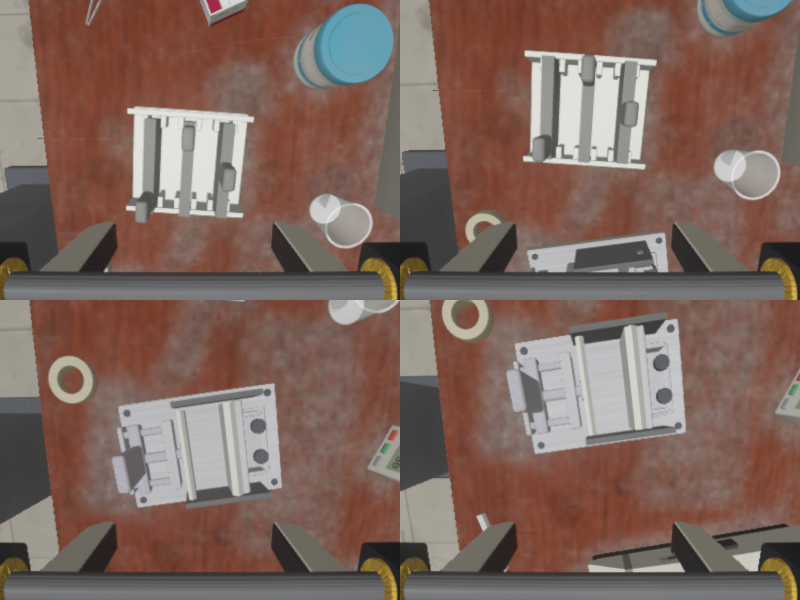

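Wrist views (6 pictures used; w1/w2 over the rack, w3/w4 over the frame). Tabs in w2: left plate near the front (541,148 in the mosaic), right plate at mid-width (630,113), middle plate at the back (588,68). In the frame, the handle is on the left, the pad at (580,375), the cassette at (635,375). Grip candidates are those three grey plates and the purple one at the side camera's (217,140), which I exclude. The first choice is the right plate, with its centred tab (plate_b).

Run:
```python
from h import *
def cr(n,x,y,w,h):
    return cv2.resize(cv2.imread(f'pics/{n}.png')[y:y+h,x:x+w],(400,300),interpolation=cv2.INTER_CUBIC)
cv2.imwrite('pics/m5.png',np.vstack([np.hstack([cr('w1',180,115,140,105),cr('w2',176,70,140,105) if 0 else cr('w2',176,70-25,140,105)]),np.hstack([cr('w3',160,80,184,138),cr('w4',156,10,184,138)])]))
```

```text
(no output)
```

View pics/m5.png

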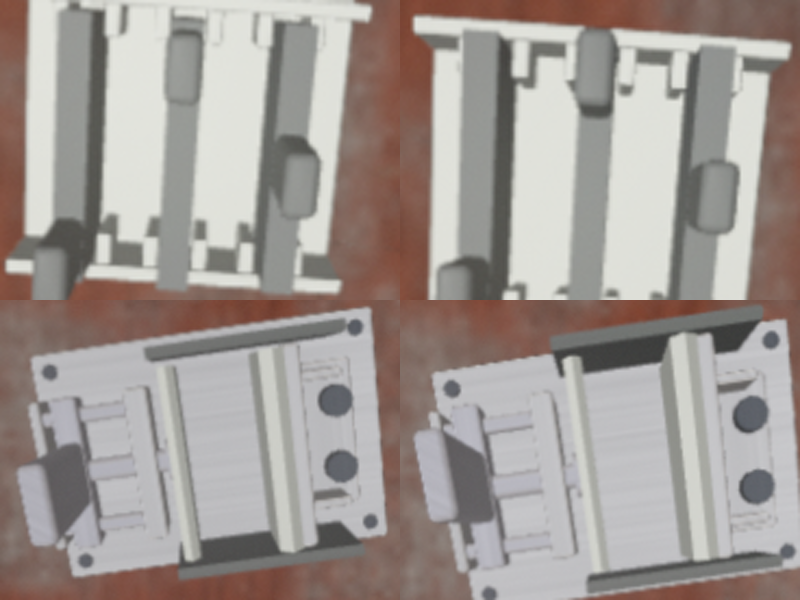

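```bash
cat > m.py <<'E'
from h import *
w={i:load(f'w{i}') for i in (1,2,3,4)}
O={1:(180,115),2:(176,45),3:(160,80),4:(156,10)};S={1:2.857,2:2.857,3:2.174,4:2.174}
def px(i,p): return (np.array(p,float)+.5)/S[i]-.5+O[i]
def T(i,p,j,q): return tri(w[i],px(i,p),w[j],px(j,q))
E
python3 - <<'E'
from m import *
print('w4 in full: c_x',[w[i]['pose'][:3,3].round(1) for i in w])
for n,a,b in [('b tab',(301,184),(318,197)),('c tab',(184,67),(195,68)),('rack TR',(370,14),(388,50)),('rack TLedge',(28,2),(15,23))]: print(n,T(1,a,2,b))
for n,a,b in [('TL',(32,57),(33,73)),('TR',(370,8),(386,20)),('hole TL',(50,72),(52,89)),('hole TR',(355,27),(371,40)),('hole BL',(86,260),(89,293)),('hole BR',(371,221),(388,251)),('padtop',(158,65),(164,60)),('padtopR',(171,65),(179,57)),('cas bright L top',(258,50),(270,35)),('cas bright L bot',(281,250),(296,258)),('handle TL',(20,167),(15,130)),('handle BL',(34,245),(30,215))]: print(n,T(3,a,4,b))
c=[onz(w[3],[px(3,p)],12)[0] for p in [(32,57),(370,8),(386,233),(72,277)]];print(np.round(c,1),np.mean(c,0),[np.linalg.norm(c[i]-c[i-1]) for i in range(4)])
for i in range(4):
  d=c[(i+1)%4]-c[i];print(np.degrees(np.arctan2(d[1],d[0])))
# plate yaw, top face z=78
for n,i,ps in [('b',1,[(285,25),(262,288),(315,25),(296,290)]),('c',1,[(166,105),(158,290),(196,105),(187,290)]),('a',1,[(57,10),(53,230),(90,10),(83,230)]),('b',2,[(702,45),(684,300),(735,45),(718,300)]),]:
  ps=[(x-400*(i==2),y) for x,y in ps];q=[onz(w[i],[px(i,p)],78)[0] for p in ps]
  for k in (0,2):
    d=q[k]-q[k+1];print(n,i,np.degrees(np.arctan2(-d[0],d[1])),q[k].round(1),q[k+1].round(1))
E
```

```text
w4 in full: c_x [array([534.3, 360.2, 384.3]), array([533.8, 301.1, 384.5]), array([533.3, 111.2, 384.4]), array([533. ,  40.9, 384.4])]
b tab (array([566.38792023, 301.5940466 , 112.83177174]), np.float64(0.0819097310134648))
c tab (array([528.67243918, 339.25302313, 112.22802607]), np.float64(0.031005462036645757))
rack TR (array([598.58157386, 354.33007674,  49.17435428]), np.float64(0.3384834113656493))
rack TLedge (array([470.57409657, 359.10558004,  76.61263586]), np.float64(5.659961018690878))
TL (array([441.83376944, 121.49715597,  11.11418478]), np.float64(0.22899137459429836))
TR (array([628.16606522, 146.84837937,  10.60345223]), np.float64(0.18053585218615462))
hole TL (array([451.58839462, 113.31550787,  11.56745622]), np.float64(0.10569247244924931))
hole TR (array([620.32370974, 136.78000685,  11.74752166]), np.float64(0.10579426653981391))
hole BL (array([467.19226112,   5.12170668,  14.35414693]), np.float64(0.3696590541236323))
hole BR (array([635.64160857,  27.86839145,  12.25959399]), np.float64(0.006525561608485637))
padtop (array([514.48846683, 115.99647734,  59
[... 667 characters left out ...]
(128.6099404657922), np.float64(187.44382032436195), np.float64(127.36588872231931), np.float64(188.99045891007333)]
7.740239845694868
-82.23408057127587
-171.88519849616281
97.07842731786273
b 1 -3.927039366920305 [563.5 351.1  78. ] [556.8 253.9  78. ]
b 1 -2.5058921424519354 [574.  351.1  78. ] [569.7 253.   78. ]
c 1 -3.2721123706538933 [521.4 323.2  78. ] [517.4 253.2  78. ]
c 1 -3.073793432741684 [532.2 323.1  78. ] [528.4 253.2  78. ]
a 1 -3.6428254498061086 [483.8 356.6  78. ] [478.7 276.9  78. ]
a 1 -3.900643641565627 [495.3 356.5  78. ] [489.9 276.9  78. ]
b 2 -3.0998055943653378 [563.9 351.3  78. ] [559.3 265.9  78. ]
b 2 -2.3523900470188983 [575.  351.3  78. ] [571.5 265.8  78. ]
```

```bash
cat >> h.py <<'E'
from scipy.spatial.transform import Rotation as R
F=np.array([543.5,70.7]);FY=7.9
def fr(p,FY=FY):
    a=np.radians(FY);d=np.array(p)[:2]-F;return np.array([d@[np.cos(a),np.sin(a)],d@[-np.sin(a),np.cos(a)]]).round(1)
def wf(x,y):
    a=np.radians(FY);return F+[x*np.cos(a)-y*np.sin(a),x*np.sin(a)+y*np.cos(a)]
def delta(xyz,yaw):
    "cm shift in tool axes and ry turn to reach TCP xyz, tool yaw, pointing down"
    o=get_obs();M=R.from_euler('xyz',o['ee_rot'],degrees=True).as_matrix()
    print('from',o['eef_pos'].round(1),o['ee_rot'].round(1),'d cm',(M.T@(np.array(xyz)-o['eef_pos'])/10).round(2),'ry',round(-(yaw-o['ee_rot'][2]),2))
E
python3 - <<'E'
from m import *
for i,ps in [(3,[(253,50),(280,248),(258,50),(281,250)]),(4,[(262,60),(290,255),(285,35),(312,258)])]:
  for p in ps:
    print(i,p,[(z,fr(onz(w[i],[px(i,p)],z)[0])) for z in (12,70,76)])
print(fr((463.2,76.4)),fr((468,45.8)))
delta((565.9,302.2,240),-93.3)
E
```

```text
3 (253, 50) [(12, array([28.2, 50.5])), (70, array([23.1, 49.1])), (76, array([22.5, 48.9]))]
3 (280, 248) [(12, array([ 30.5, -64. ])), (70, array([ 25.1, -47.5])), (76, array([ 24.5, -45.8]))]
3 (258, 50) [(12, array([30.9, 50.1])), (70, array([25.4, 48.7])), (76, array([24.8, 48.6]))]
3 (281, 250) [(12, array([ 31. , -65.3])), (70, array([ 25.5, -48.7])), (76, array([ 24.9, -46.9]))]
4 (262, 60) [(12, array([27.2, 52.8])), (70, array([20.7, 40.2])), (76, array([20. , 38.9]))]
4 (290, 255) [(12, array([ 30.5, -49.7])), (70, array([ 23.5, -46.3])), (76, array([ 22.8, -46. ]))]
4 (285, 35) [(12, array([40.6, 63.3])), (70, array([32., 49.])), (76, array([31.2, 47.6]))]
4 (312, 258) [(12, array([ 42.6, -53.1])), (70, array([ 33.7, -49.2])), (76, array([ 32.8, -48.8]))]
[-78.8  16.7] [-78.2 -14.3]
from [533.4 -29.1 302.7] [-90.    0.  -90.2] d cm [-33.14   6.28   3.12] ry 3.07
```

Gap is about 37–42 mm, so two plates are needed: b first, then c. Move above b's tab, then look before gripping.

```bash
python3 -m jog '[{"x":-5.5,"y":0,"z":0.6,"rx":0,"ry":0.5,"rz":0,"claw":4},{"x":-11,"y":0,"z":1.1,"rx":0,"ry":1,"rz":0,"claw":4},{"x":-16.5,"y":1,"z":1.6,"rx":0,"ry":1.5,"rz":0,"claw":4},{"x":-22,"y":3,"z":2.1,"rx":0,"ry":2,"rz":0,"claw":4},{"x":-27.5,"y":5,"z":2.6,"rx":0,"ry":2.5,"rz":0,"claw":4},{"x":-33.1,"y":6.3,"z":3.1,"rx":0,"ry":3.1,"rz":0,"claw":4},{"x":-33.1,"y":6.3,"z":3.1,"rx":0,"ry":3.1,"rz":0,"claw":4},{"x":-33.1,"y":6.3,"z":3.1,"rx":0,"ry":3.1,"rz":0,"claw":4}]'
python3 - <<'E'
from h import *
snap('wrist','w5');snap('side','s5')
o=get_obs()
c=load('s5'); P=[(565.9,302.2,118),(565.9,302.2,o['eef_pos'][2]-84)];print(proj(c,P).round(1))
cv2.imwrite('pics/c5.png',np.hstack([cv2.resize(cv2.imread('pics/s5.png')[120:270,200:333],(399,450),interpolation=cv2.INTER_CUBIC),cv2.resize(cv2.imread('pics/w5.png')[130:330,156:334],(400,450))]))
delta((565.9,302.2,166),-93.3)
E
```

```text
clock: 4.45
eef_pos: [565.5, 301.3, 239.8]
ee_rot: [-90.0, -0.0, -93.3]
contact_force: [0.5, -0.4, 0.4]
opening: 39.9
[[271.1 181.1]
 [271.3 169.2]]
from [565.9 300.2 240.4] [-90.    0.  -93.4] d cm [-0.2   7.44 -0.01] ry -0.1
```

View pics/c5.png

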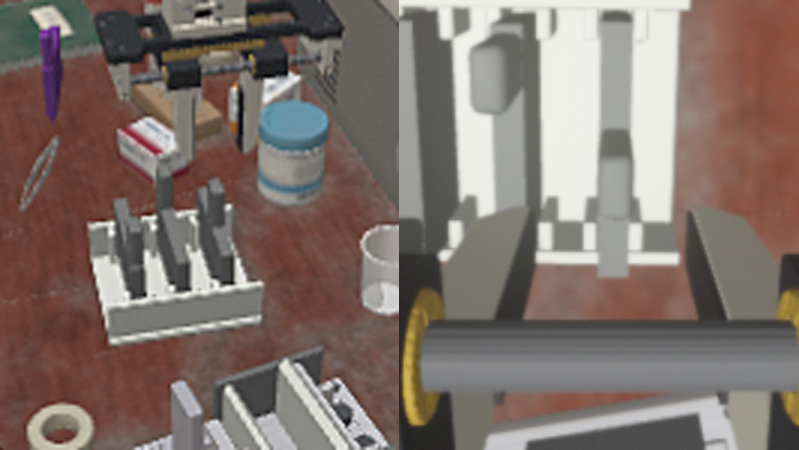

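Picture 8: the side crop shows the fingertips at about (183,155) and (247,150), straddling b's tab top at (211,185). The wrist crop shows the tab at (616,190) centred between the fingers. Descend and grip.

```bash
python3 -m jog '[{"x":-0.1,"y":3,"z":0,"rx":0,"ry":0,"rz":0,"claw":4},{"x":-0.1,"y":6,"z":0,"rx":0,"ry":0,"rz":0,"claw":4},{"x":-0.1,"y":7.4,"z":0,"rx":0,"ry":0,"rz":0,"claw":4},{"x":-0.1,"y":7.4,"z":0,"rx":0,"ry":0,"rz":0,"claw":4},{"x":-0.1,"y":7.4,"z":0,"rx":0,"ry":0,"rz":0,"claw":1.5},{"x":-0.1,"y":7.4,"z":0,"rx":0,"ry":0,"rz":0,"claw":0.8},{"x":-0.1,"y":7.4,"z":0,"rx":0,"ry":0,"rz":0,"claw":0.8},{"x":-0.1,"y":7.4,"z":0,"rx":0,"ry":0,"rz":0,"claw":0.8},{"x":-0.1,"y":7.4,"z":0,"rx":0,"ry":0,"rz":0,"claw":0.8}]' 40
```

```text
clock: 5.68
eef_pos: [566.1, 301.8, 166.3]
ee_rot: [-90.0, 0.0, -93.4]
contact_force: [0.1, -0.3, 5.0]
opening: 11.8
```

```bash
python3 -m jog '[{"x":0,"y":-1.5,"z":0,"rx":0,"ry":0,"rz":0,"claw":0.8},{"x":0,"y":-5,"z":0,"rx":0,"ry":0,"rz":0,"claw":0.8},{"x":0,"y":-9.5,"z":0,"rx":0,"ry":0,"rz":0,"claw":0.8},{"x":0,"y":-9.5,"z":0,"rx":0,"ry":0,"rz":0,"claw":0.8},{"x":0,"y":-9.5,"z":0,"rx":0,"ry":0,"rz":0,"claw":0.8}]'
python3 - <<'E'
from h import *
c=snap('side','s6');snap('scene','sc6')
o=get_obs();print(o['contact_force'])
p=wf(12,0);print(p); delta((*p,261),FY-90)
E
```

```text
clock: 6.3
eef_pos: [565.7, 301.7, 260.4]
ee_rot: [-90.0, -0.0, -93.4]
contact_force: [0.1, 0.3, -0.9]
opening: 11.9
[-1.05583787 -0.34870678 -0.8025209 ]
[555.38611356  72.34933455]
from [565.6 301.6 259.4] [-90.1  -0.1 -93.4] d cm [22.95 -0.14  0.33] ry -11.27
```

```bash
python3 -m jog '[{"x":4,"y":0,"z":0.1,"rx":0,"ry":-2,"rz":0,"claw":0.8},{"x":9,"y":0,"z":0.1,"rx":0,"ry":-4.5,"rz":0,"claw":0.8},{"x":14,"y":0,"z":0.2,"rx":0,"ry":-7,"rz":0,"claw":0.8},{"x":19,"y":0,"z":0.3,"rx":0,"ry":-9.5,"rz":0,"claw":0.8},{"x":22,"y":0.8,"z":0.3,"rx":0,"ry":-11,"rz":0,"claw":0.8},{"x":23,"y":1.6,"z":0.3,"rx":0,"ry":-11.3,"rz":0,"claw":0.8},{"x":23,"y":1.6,"z":0.3,"rx":0,"ry":-11.3,"rz":0,"claw":0.8},{"x":23,"y":1.6,"z":0.3,"rx":0,"ry":-11.3,"rz":0,"claw":0.8}]'
python3 - <<'E'
from h import *
a=snap('side','s7');b=snap('wrist','w7');snap('scene','sc7')
o=get_obs();print(fr(o['eef_pos']),o['eef_pos'],o['ee_rot'])
cv2.imwrite('pics/c7.png',np.hstack([cv2.resize(cv2.imread('pics/s7.png')[200:320,230:340],(412,450),interpolation=cv2.INTER_CUBIC),cv2.resize(cv2.imread('pics/w7.png')[110:290,170:325],(388,450),interpolation=cv2.INTER_CUBIC)]))
E
```

```text
clock: 7.4
eef_pos: [555.4, 72.9, 244.6]
ee_rot: [-90.0, 0.0, -82.1]
contact_force: [0.3, -0.4, -2.0]
opening: 11.8
[12.1  0.4] [555.46948193  72.79345797 244.9197792 ] [-8.99902852e+01  3.50130792e-03 -8.20243273e+01]
```

View pics/c7.png

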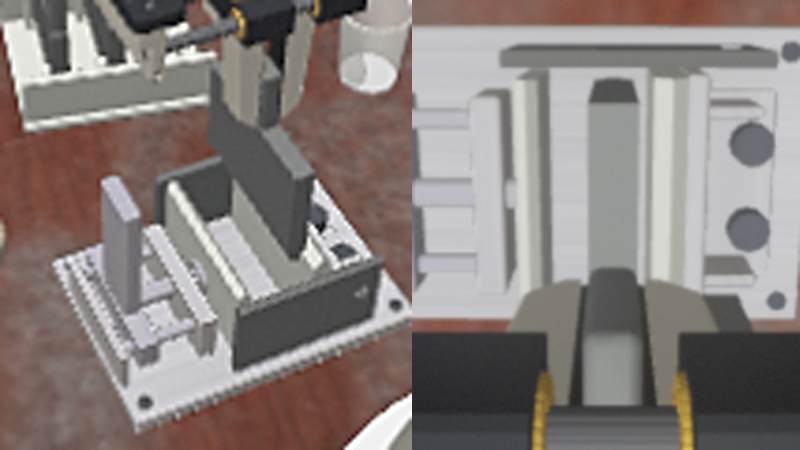

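Picture 9: plate b hangs over the open gap, parallel to pad and cassette (wrist crop: pad edge at x≈550, plate 588–638, cassette from 650). I'll check the sideways centring numerically.

Run:
```python
from h import *
c=load('w7');o=get_obs();zb=o['eef_pos'][2]-158;print(zb)
def f(x,y,z): return fr(onz(c,[((x-412+.5)*155/388-.5+170,(y+.5)/2.5-.5+110)],z)[0])
print('end top',f(588,102,zb+70),f(640,102,zb+70),'end bot',f(592,80,zb),f(634,80,zb),'bot bevel',f(594,80,zb+3.5))
print('wall in',f(530,67,70),f(740,67,70),'out',f(510,46,70),f(770,46,70))
print('pad',f(550,85,70),f(550,285,70),'cas',f(650,85,76),f(650,270,76),f(640,75,12),f(643,280,12))
```

```text
86.91977919710155
end top [ 5.7 50.9] [17.4 50.9] end bot [ 4.6 49.6] [18.  49.6] bot bevel [ 5.3 49.9]
wall in [-16.8  52.5] [54.3 52.6] out [-23.4  59.5] [64.1 59.7]
pad [-10.2  46.4] [-11.6 -26.1] cas [23.6 47. ] [ 24.5 -18.1] [22.5 45.1] [ 24.8 -45.5]
```

```bash
python3 -m jog '[{"x":0,"y":1.5,"z":0,"rx":0,"ry":0,"rz":0,"claw":0.8},{"x":0,"y":2.5,"z":0,"rx":0,"ry":0,"rz":0,"claw":0.8},{"x":0,"y":3.5,"z":0,"rx":0,"ry":0,"rz":0,"claw":0.8},{"x":0,"y":4.5,"z":0,"rx":0,"ry":0,"rz":0,"claw":0.8}]'; python3 -m jog '[{"x":0,"y":1,"z":0,"rx":0,"ry":0,"rz":0,"claw":0.8},{"x":0,"y":2,"z":0,"rx":0,"ry":0,"rz":0,"claw":0.8},{"x":0,"y":2.7,"z":0,"rx":0,"ry":0,"rz":0,"claw":0.8},{"x":0,"y":2.7,"z":0,"rx":0,"ry":0,"rz":0,"claw":0.8}]'
```

```text
clock: 8.05
eef_pos: [555.3, 72.0, 198.9]
ee_rot: [-90.0, 0.0, -82.1]
contact_force: [0.9, 0.7, -1.3]
opening: 12.1
clock: 8.55
eef_pos: [555.2, 72.0, 172.2]
ee_rot: [-90.0, 0.0, -82.1]
contact_force: [-0.1, -0.5, -1.3]
opening: 12.0
```

```bash
python3 -m jog '[{"x":0,"y":0,"z":0.2,"rx":0,"ry":0,"rz":0,"claw":0.8},{"x":0,"y":0,"z":0.4,"rx":0,"ry":0,"rz":0,"claw":0.8},{"x":0,"y":0,"z":0.4,"rx":0,"ry":0,"rz":0,"claw":0.8}]';python3 -m jog '[{"x":0,"y":0,"z":0.1,"rx":0,"ry":0,"rz":0,"claw":0.8},{"x":0,"y":0,"z":0.15,"rx":0,"ry":0,"rz":0,"claw":0.8}]'
```

```text
clock: 8.93
eef_pos: [559.6, 72.6, 173.0]
ee_rot: [-90.0, -0.0, -82.1]
contact_force: [-0.5, 0.4, -1.0]
opening: 11.6
clock: 9.18
eef_pos: [560.9, 72.7, 172.8]
ee_rot: [-90.0, 0.0, -82.1]
contact_force: [0.4, -0.6, -1.1]
opening: 11.6
```

```bash
python3 -m jog '[{"x":0,"y":0,"z":0.1,"rx":0,"ry":0,"rz":0,"claw":0.8},{"x":0,"y":0,"z":0.15,"rx":0,"ry":0,"rz":0,"claw":0.8}]';python3 -m jog '[{"x":0,"y":0.1,"z":0.1,"rx":0,"ry":0,"rz":0,"claw":0.8},{"x":0,"y":0.25,"z":0.1,"rx":0,"ry":0,"rz":0,"claw":0.8},{"x":0,"y":0.25,"z":0.1,"rx":0,"ry":0,"rz":0,"claw":0.8}]'
```

```text
clock: 9.43
eef_pos: [562.4, 73.0, 172.7]
ee_rot: [-90.0, -0.0, -82.1]
contact_force: [0.1, 1.3, -0.4]
opening: 11.8
clock: 9.8
eef_pos: [563.4, 73.1, 170.3]
ee_rot: [-90.0, -0.0, -82.1]
contact_force: [-0.2, -0.3, 0.8]
opening: 12.0
```

```bash
python3 -m jog '[{"x":0,"y":0,"z":0.1,"rx":0,"ry":0,"rz":0,"claw":0.8},{"x":0,"y":0,"z":0.1,"rx":0,"ry":0,"rz":0,"claw":0.8}]';python3 -m jog '[{"x":0,"y":0.1,"z":0.1,"rx":0,"ry":0,"rz":0,"claw":0.8},{"x":0,"y":0.1,"z":0.1,"rx":0,"ry":0,"rz":0,"claw":0.8}]'
```

```text
clock: 10.05
eef_pos: [563.8, 73.1, 170.3]
ee_rot: [-90.1, -0.0, -82.1]
contact_force: [-8.0, -1.1, 5.7]
opening: 11.5
clock: 10.3
eef_pos: [564.1, 73.2, 170.3]
ee_rot: [-90.2, -0.0, -82.1]
contact_force: [-22.1, -3.3, 20.1]
opening: 11.5
```

Plate b is on the floor and against the cassette. The reaction was −22 N along the push and +20 N up. I'll ease off, release and rise.

```bash
python3 -m jog '[{"x":0,"y":-0.1,"z":-0.15,"rx":0,"ry":0,"rz":0,"claw":0.8},{"x":0,"y":-0.1,"z":-0.15,"rx":0,"ry":0,"rz":0,"claw":3},{"x":0,"y":-0.1,"z":-0.15,"rx":0,"ry":0,"rz":0,"claw":3.5},{"x":0,"y":-0.1,"z":-0.15,"rx":0,"ry":0,"rz":0,"claw":3.5},{"x":0,"y":-3,"z":-0.15,"rx":0,"ry":0,"rz":0,"claw":3.5},{"x":0,"y":-7,"z":-0.15,"rx":0,"ry":0,"rz":0,"claw":3.5},{"x":0,"y":-7,"z":-0.15,"rx":0,"ry":0,"rz":0,"claw":3.5}]'
python3 - <<'E'
from h import *
snap('wrist','w8');snap('side','s8')
# c tab from w1,w2 measured (528.6,340)
delta((528.5,340,240),-93.3)
E
```

```text
clock: 11.18
eef_pos: [564.7, 73.2, 242.5]
ee_rot: [-89.7, -0.0, -82.1]
contact_force: [-0.1, -0.1, 0.3]
opening: 35.0
from [563.8  73.2 239. ] [-90.    0.  -82.1] d cm [-26.92  -0.1    0.18] ry 11.22
```

```bash
python3 -m jog '[{"x":-5,"y":0,"z":0,"rx":0,"ry":2,"rz":0,"claw":4},{"x":-10,"y":0,"z":0.1,"rx":0,"ry":4.2,"rz":0,"claw":4},{"x":-15.5,"y":0,"z":0.1,"rx":0,"ry":6.5,"rz":0,"claw":4},{"x":-21,"y":0,"z":0.2,"rx":0,"ry":9,"rz":0,"claw":4},{"x":-26,"y":0,"z":0.2,"rx":0,"ry":11,"rz":0,"claw":4},{"x":-26.9,"y":0,"z":0.2,"rx":0,"ry":11.2,"rz":0,"claw":4},{"x":-26.9,"y":0,"z":0.2,"rx":0,"ry":11.2,"rz":0,"claw":4},{"x":-26.9,"y":0,"z":0.2,"rx":0,"ry":11.2,"rz":0,"claw":4}]'
python3 - <<'E'
from h import *
a=snap('side','s9');b=snap('wrist','w9');delta((528.4,339.7,166.3),-93.3)
cv2.imwrite('pics/c9.png',np.hstack([cv2.resize(cv2.imread('pics/s9.png')[160:310,210:343],(399,450),interpolation=cv2.INTER_CUBIC),cv2.resize(cv2.imread('pics/w9.png')[130:330,156:334],(400,450))]))
E
```

```text
clock: 12.28
eef_pos: [528.9, 338.8, 238.8]
ee_rot: [-90.0, -0.0, -93.3]
contact_force: [-0.5, -1.2, 0.8]
opening: 40.2
from [529.  338.8 239.2] [-90.   -0.  -93.3] d cm [-0.09  7.29 -0.07] ry -0.04
```

View pics/c9.png

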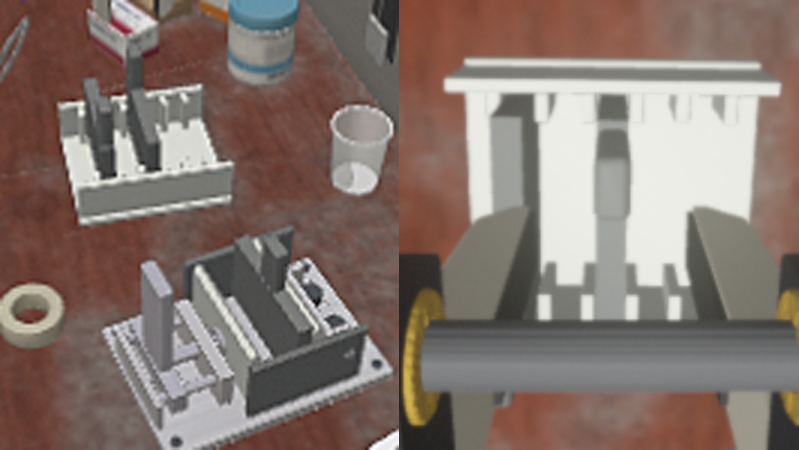

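Picture 10: b stands in the frame against the cassette, with its tab at (273,262). The rack still holds two plates, and c's tab (612,185 in the wrist crop) is centred between the fingers. Descend, grip and lift.

```bash
python3 -m jog '[{"x":-0.1,"y":3,"z":0,"rx":0,"ry":0,"rz":0,"claw":4},{"x":-0.1,"y":6,"z":0,"rx":0,"ry":0,"rz":0,"claw":4},{"x":-0.1,"y":7.3,"z":0,"rx":0,"ry":0,"rz":0,"claw":4},{"x":-0.1,"y":7.3,"z":0,"rx":0,"ry":0,"rz":0,"claw":4},{"x":-0.1,"y":7.3,"z":0,"rx":0,"ry":0,"rz":0,"claw":1.5},{"x":-0.1,"y":7.3,"z":0,"rx":0,"ry":0,"rz":0,"claw":0.8},{"x":-0.1,"y":7.3,"z":0,"rx":0,"ry":0,"rz":0,"claw":0.8},{"x":-0.1,"y":7.3,"z":0,"rx":0,"ry":0,"rz":0,"claw":0.8},{"x":-0.1,"y":7.3,"z":0,"rx":0,"ry":0,"rz":0,"claw":0.8}]' 50; python3 -m jog '[{"x":0,"y":-1.5,"z":0,"rx":0,"ry":0,"rz":0,"claw":0.8},{"x":0,"y":-5,"z":0,"rx":0,"ry":0,"rz":0,"claw":0.8},{"x":0,"y":-9.5,"z":0,"rx":0,"ry":0,"rz":0,"claw":0.8},{"x":0,"y":-9.5,"z":0,"rx":0,"ry":0,"rz":0,"claw":0.8},{"x":0,"y":-9.5,"z":0,"rx":0,"ry":0,"rz":0,"claw":0.8}]'
python3 - <<'E'
from h import *
p=wf(4,36.2);print(p); delta((*p,261),FY-90)
E
```

```text
clock: 13.5
eef_pos: [528.9, 341.0, 166.7]
ee_rot: [-90.0, 0.0, -93.3]
contact_force: [-0.3, 0.8, 5.3]
opening: 12.0
clock: 14.12
eef_pos: [528.5, 340.8, 261.0]
ee_rot: [-90.0, -0.0, -93.3]
contact_force: [-0.5, 0.5, -2.0]
opening: 11.7
[542.48654529 107.10622075]
from [528.5 340.8 261. ] [-90.   -0.  -93.3] d cm [23.25  0.    2.73] ry -11.18
```

```bash
python3 -m jog '[{"x":2,"y":-2,"z":0.6,"rx":0,"ry":-2.5,"rz":0,"claw":0.8},{"x":7,"y":-3.2,"z":1.4,"rx":0,"ry":-6,"rz":0,"claw":0.8},{"x":12,"y":-3.2,"z":1.8,"rx":0,"ry":-9.5,"rz":0,"claw":0.8},{"x":17,"y":-3.2,"z":2.1,"rx":0,"ry":-11.2,"rz":0,"claw":0.8},{"x":21.5,"y":-3.2,"z":2.5,"rx":0,"ry":-11.2,"rz":0,"claw":0.8},{"x":23.2,"y":-3.2,"z":2.5,"rx":0,"ry":-11.2,"rz":0,"claw":0.8},{"x":23.2,"y":-2,"z":2.5,"rx":0,"ry":-11.2,"rz":0,"claw":0.8},{"x":23.2,"y":1.6,"z":2.5,"rx":0,"ry":-11.2,"rz":0,"claw":0.8},{"x":23.2,"y":1.6,"z":2.5,"rx":0,"ry":-11.2,"rz":0,"claw":0.8},{"x":23.2,"y":1.6,"z":2.5,"rx":0,"ry":-11.2,"rz":0,"claw":0.8}]'
python3 - <<'E'
from h import *
a=snap('side','s10');b=snap('wrist','w10')
o=get_obs();print(fr(o['eef_pos']),o['eef_pos'],o['ee_rot'])
cv2.imwrite('pics/c10.png',np.hstack([cv2.resize(cv2.imread('pics/s10.png')[200:320,230:340],(412,450),interpolation=cv2.INTER_CUBIC),cv2.resize(cv2.imread('pics/w10.png')[110:290,170:325],(388,450),interpolation=cv2.INTER_CUBIC)]))
E
```

```text
clock: 15.38
eef_pos: [540.6, 108.7, 245.8]
ee_rot: [-90.0, 0.0, -82.0]
contact_force: [0.1, 0.7, 0.6]
opening: 11.9
[ 2.5 37.7] [540.76516265 108.35700399 246.49616317] [-8.99186298e+01  4.31129516e-03 -8.20416918e+01]
```

View pics/c10.png

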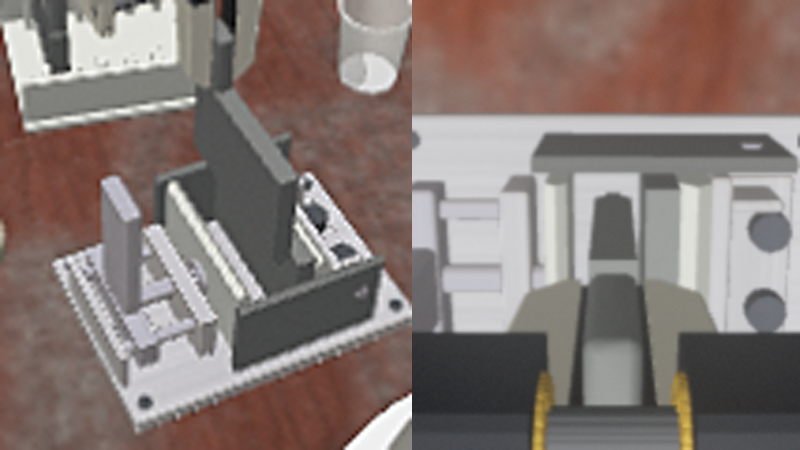

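Run:
```python
from h import *
c=load('w10');o=get_obs();zb=o['eef_pos'][2]-158.4;print(zb)
def f(x,y,z): return fr(onz(c,[((x-412+.5)*155/388-.5+170,(y+.5)/2.5-.5+110)],z)[0])
print('end top',f(588,261,zb+70),f(640,261,zb+70),'end bot',f(594,195,zb),f(632,195,zb))
print('wall in',f(545,170,70),f(740,170,70),'out',f(540,135,70))
print('pad',f(567,180,70),f(567,250,70),'b',f(645,178,82),f(643,270,82),'b right',f(678,180,82))
```

```text
88.09616317466939
end top [-4.2 50. ] [ 8.2 50. ] end bot [-4.5 49.1] [ 8.1 49.2]
wall in [-22.2  53.7] [46.6 53.9] out [-23.6  66.2]
pad [-14.5  50.1] [-14.8  24.1] b [12.6 53.6] [12.3 20.8] b right [23.7 52.9]
```

Picture 11: c hangs over the remaining gap (−14.5…12.4 mm in frame x) at about −4…8 mm. Its far end is at y≈49.6, so it is centred to within about 1 mm. Descend, shifting 2 mm towards the pad.

```bash
python3 -m jog '[{"x":0,"y":0,"z":-0.2,"rx":0,"ry":0,"rz":0,"claw":0.8},{"x":0,"y":1.5,"z":-0.2,"rx":0,"ry":0,"rz":0,"claw":0.8},{"x":0,"y":2.5,"z":-0.2,"rx":0,"ry":0,"rz":0,"claw":0.8},{"x":0,"y":3.5,"z":-0.2,"rx":0,"ry":0,"rz":0,"claw":0.8},{"x":0,"y":4.5,"z":-0.2,"rx":0,"ry":0,"rz":0,"claw":0.8}]'; python3 -m jog '[{"x":0,"y":1,"z":0,"rx":0,"ry":0,"rz":0,"claw":0.8},{"x":0,"y":2,"z":0,"rx":0,"ry":0,"rz":0,"claw":0.8},{"x":0,"y":2.6,"z":0,"rx":0,"ry":0,"rz":0,"claw":0.8},{"x":0,"y":2.6,"z":0,"rx":0,"ry":0,"rz":0,"claw":0.8}]'
```

```text
clock: 16.1
eef_pos: [538.4, 107.5, 199.4]
ee_rot: [-90.0, 0.0, -82.1]
contact_force: [-0.3, 0.3, -0.9]
opening: 11.7
clock: 16.6
eef_pos: [538.4, 107.5, 173.8]
ee_rot: [-90.0, 0.0, -82.1]
contact_force: [-0.8, 0.2, -0.6]
opening: 11.8
```

```bash
python3 -m jog '[{"x":0,"y":0.15,"z":0.2,"rx":0,"ry":0,"rz":0,"claw":0.8},{"x":0,"y":0.2,"z":0.4,"rx":0,"ry":0,"rz":0,"claw":0.8},{"x":0,"y":0.2,"z":0.5,"rx":0,"ry":0,"rz":0,"claw":0.8}]';python3 -m jog '[{"x":0,"y":0.1,"z":0.1,"rx":0,"ry":0,"rz":0,"claw":0.8},{"x":0,"y":0.1,"z":0.15,"rx":0,"ry":0,"rz":0,"claw":0.8}]'; python3 -m jog '[{"x":0,"y":0,"z":0.1,"rx":0,"ry":0,"rz":0,"claw":0.8},{"x":0,"y":0.05,"z":0.1,"rx":0,"ry":0,"rz":0,"claw":0.8}]'
```

```text
clock: 16.98
eef_pos: [543.6, 108.3, 172.4]
ee_rot: [-90.0, 0.0, -82.1]
contact_force: [0.1, 0.0, -1.5]
opening: 11.6
clock: 17.23
eef_pos: [544.9, 108.4, 171.2]
ee_rot: [-90.0, -0.0, -82.1]
contact_force: [0.2, -0.1, -1.5]
opening: 11.6
clock: 17.48
eef_pos: [546.0, 108.6, 170.8]
ee_rot: [-90.0, -0.0, -82.1]
contact_force: [0.0, 0.4, -1.0]
opening: 11.8
```

```bash
python3 -m jog '[{"x":0,"y":0.05,"z":0.05,"rx":0,"ry":0,"rz":0,"claw":0.8},{"x":0,"y":0.1,"z":0.05,"rx":0,"ry":0,"rz":0,"claw":0.8},{"x":0,"y":0.1,"z":0.05,"rx":0,"ry":0,"rz":0,"claw":0.8}]'; python3 -m jog '[{"x":0,"y":0.05,"z":0.1,"rx":0,"ry":0,"rz":0,"claw":0.8},{"x":0,"y":0.05,"z":0.1,"rx":0,"ry":0,"rz":0,"claw":0.8}]'
```

```text
clock: 17.85
eef_pos: [546.3, 108.7, 170.7]
ee_rot: [-90.0, -0.0, -82.1]
contact_force: [-6.2, 0.4, 10.7]
opening: 11.7
clock: 18.1
eef_pos: [547.0, 108.8, 170.7]
ee_rot: [-90.1, 0.0, -82.1]
contact_force: [-12.8, -0.7, 18.8]
opening: 12.0
```

Plate c is on the floor and against b. Its floor contact is at z 170.7, as predicted. Release and go behind the handle.

```bash
python3 -m jog '[{"x":0,"y":-0.1,"z":-0.2,"rx":0,"ry":0,"rz":0,"claw":0.8},{"x":0,"y":-0.1,"z":-0.2,"rx":0,"ry":0,"rz":0,"claw":3},{"x":0,"y":-0.1,"z":-0.2,"rx":0,"ry":0,"rz":0,"claw":3.5},{"x":0,"y":-0.1,"z":-0.2,"rx":0,"ry":0,"rz":0,"claw":3.5},{"x":0,"y":-3,"z":-0.2,"rx":0,"ry":0,"rz":0,"claw":3.5},{"x":0,"y":-7.5,"z":-0.2,"rx":0,"ry":0,"rz":0,"claw":3.5},{"x":0,"y":-7.5,"z":-0.2,"rx":0,"ry":0,"rz":0,"claw":3.5}]'
python3 - <<'E'
from h import *
delta((*wf(-112,0),246),FY-90)
E
```

```text
clock: 18.98
eef_pos: [546.3, 108.6, 247.8]
ee_rot: [-89.7, 0.0, -82.1]
contact_force: [0.8, -0.0, 0.6]
opening: 35.1
from [546.3 108.6 247.8] [-89.7   0.  -82.1] d cm [  3.72   0.12 -12.  ] ry 0.02
```

```bash
python3 -m jog '[{"x":1.2,"y":0,"z":-4,"rx":0,"ry":0,"rz":0,"claw":0},{"x":2.5,"y":0,"z":-8,"rx":0,"ry":0,"rz":0,"claw":0},{"x":3.7,"y":0,"z":-12,"rx":0,"ry":0,"rz":0,"claw":0},{"x":3.7,"y":0,"z":-12,"rx":0,"ry":0,"rz":0,"claw":0},{"x":3.7,"y":3,"z":-12,"rx":0,"ry":0,"rz":0,"claw":0},{"x":3.7,"y":6,"z":-12,"rx":0,"ry":0,"rz":0,"claw":0},{"x":3.7,"y":8,"z":-12,"rx":0,"ry":0,"rz":0,"claw":0},{"x":3.7,"y":8,"z":-12,"rx":0,"ry":0,"rz":0,"claw":0}]'
python3 -m jog '[{"x":0,"y":0,"z":0.4,"rx":0,"ry":0,"rz":0,"claw":0},{"x":0,"y":0,"z":0.8,"rx":0,"ry":0,"rz":0,"claw":0},{"x":0,"y":0,"z":1.1,"rx":0,"ry":0,"rz":0,"claw":0},{"x":0,"y":0,"z":1.1,"rx":0,"ry":0,"rz":0,"claw":0}]'
```

```text
clock: 19.98
eef_pos: [431.4, 55.4, 162.8]
ee_rot: [-90.2, 0.0, -82.1]
contact_force: [-0.2, 0.2, -0.1]
opening: 0.3
clock: 20.48
eef_pos: [442.8, 56.9, 164.5]
ee_rot: [-90.0, -0.0, -82.1]
contact_force: [0.3, -0.5, -0.6]
opening: 0.3
```

```bash
for i in 1; do python3 -m jog '[{"x":0,"y":0,"z":0.3,"rx":0,"ry":0,"rz":0,"claw":0},{"x":0,"y":0,"z":0.5,"rx":0,"ry":0,"rz":0,"claw":0},{"x":0,"y":0,"z":0.5,"rx":0,"ry":0,"rz":0,"claw":0}]'; python3 -m jog '[{"x":0,"y":0,"z":0.3,"rx":0,"ry":0,"rz":0,"claw":0},{"x":0,"y":0,"z":0.5,"rx":0,"ry":0,"rz":0,"claw":0},{"x":0,"y":0,"z":0.5,"rx":0,"ry":0,"rz":0,"claw":0}]'; python3 -m jog '[{"x":0,"y":0,"z":0.3,"rx":0,"ry":0,"rz":0,"claw":0},{"x":0,"y":0,"z":0.5,"rx":0,"ry":0,"rz":0,"claw":0},{"x":0,"y":0,"z":0.5,"rx":0,"ry":0,"rz":0,"claw":0}]'; done
```

```text
clock: 20.85
eef_pos: [447.5, 57.5, 164.2]
ee_rot: [-90.0, -0.0, -82.1]
contact_force: [0.1, -0.2, 0.9]
opening: 0.4
clock: 21.22
eef_pos: [452.6, 58.2, 164.3]
ee_rot: [-90.0, 0.0, -82.1]
contact_force: [-1.1, -0.6, 1.0]
opening: 0.7
clock: 21.6
eef_pos: [457.5, 58.9, 164.2]
ee_rot: [-90.0, 0.0, -82.1]
contact_force: [-1.5, -0.6, 1.1]
opening: 0.7
```

```bash
python3 -m jog '[{"x":0,"y":0,"z":0.3,"rx":0,"ry":0,"rz":0,"claw":0},{"x":0,"y":0,"z":0.5,"rx":0,"ry":0,"rz":0,"claw":0},{"x":0,"y":0,"z":0.5,"rx":0,"ry":0,"rz":0,"claw":0}]'; python3 -m jog '[{"x":0,"y":0,"z":0.3,"rx":0,"ry":0,"rz":0,"claw":0},{"x":0,"y":0,"z":0.4,"rx":0,"ry":0,"rz":0,"claw":0},{"x":0,"y":0,"z":0.4,"rx":0,"ry":0,"rz":0,"claw":0}]'; python3 -m jog '[{"x":0,"y":0,"z":0.2,"rx":0,"ry":0,"rz":0,"claw":0},{"x":0,"y":0,"z":0.2,"rx":0,"ry":0,"rz":0,"claw":0}]'; python3 -m jog '[{"x":0,"y":0,"z":0.2,"rx":0,"ry":0,"rz":0,"claw":0},{"x":0,"y":0,"z":0.2,"rx":0,"ry":0,"rz":0,"claw":0}]'
```

```text
clock: 21.98
eef_pos: [462.5, 59.6, 164.3]
ee_rot: [-90.0, 0.0, -82.1]
contact_force: [-1.7, -0.4, 1.4]
opening: 0.5
clock: 22.35
eef_pos: [466.2, 60.1, 164.2]
ee_rot: [-90.1, -0.0, -82.1]
contact_force: [-7.9, -2.2, 4.1]
opening: 0.7
clock: 22.6
eef_pos: [468.0, 60.3, 164.2]
ee_rot: [-90.1, -0.0, -82.1]
contact_force: [-10.6, -2.4, 5.8]
opening: 0.7
clock: 22.85
eef_pos: [469.6, 60.6, 164.2]
ee_rot: [-90.2, -0.0, -82.1]
contact_force: [-17.3, -2.9, 9.1]
opening: 0.4
```

The clamp force is building (2 → 8 → 11 → 17 N). I'll add a small final push and look.

```bash
python3 -m jog '[{"x":0,"y":0,"z":0.1,"rx":0,"ry":0,"rz":0,"claw":0},{"x":0,"y":0,"z":0.1,"rx":0,"ry":0,"rz":0,"claw":0},{"x":0,"y":0,"z":0.1,"rx":0,"ry":0,"rz":0,"claw":0},{"x":0,"y":0,"z":0.1,"rx":0,"ry":0,"rz":0,"claw":0}]'
python3 - <<'E'
from h import *
a=snap('side','s12');print(get_obs()['contact_force'])
cv2.imwrite('pics/c12.png',cv2.resize(a['pixels'][170:320,190:350,::-1],(640,600),interpolation=cv2.INTER_CUBIC))
E
```

```text
clock: 23.35
eef_pos: [469.9, 60.6, 164.2]
ee_rot: [-90.3, -0.0, -82.1]
contact_force: [-26.0, -4.6, 14.2]
opening: 0.7
[-26.05625091  -4.40605349  14.52551519]
```

View pics/c12.png

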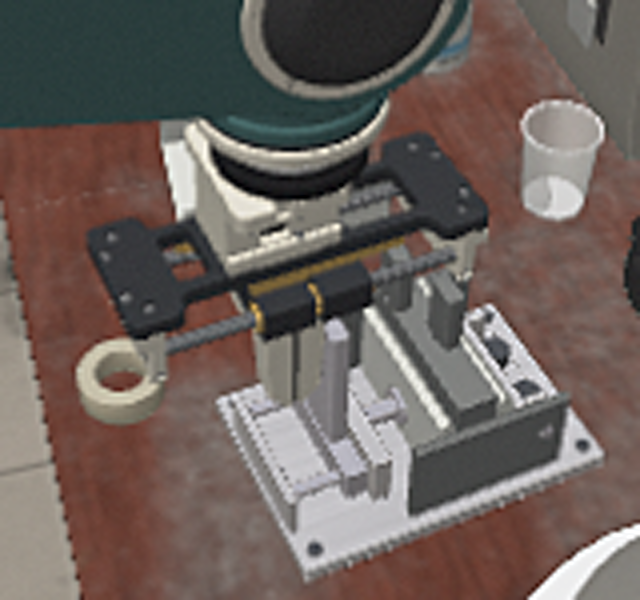

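Picture 12: the pad, both plates (tabs at 397,275 and 445,310) and the cassette are closed up with no gap. The handle is held by the fingers at (335,380), and the beaker and tape roll haven't moved. The handle is at its dead stop (0.3 mm of travel for 9 N more), so I'm handing in.

```bash
python3 -c "
from rig import *
print(job_done());o=get_obs();print(o['clock'],o['contact_force'])"
```

```text
the job is handed in; nothing more can be done
None
the job is handed in; nothing more can be done
```

The job is handed in: the cassette, two filler plates and the pad are clamped together, with the arm still holding the press handle pushed in.

- **What I did:** I measured a gap of about 37–42 mm, so two plates were needed. I lifted plate_b and then plate_c out of the rack by their tabs. Each went down to the frame's floor and then against the stack, and the floor and stack contacts both showed in the force readings. I then pushed the handle in with closed fingers.
- **Clamping:** The pushing force rose through about 2, 8, 11 and 17 N to 26 N. At the end the tool moved only 0.3 mm for 9 N more, which I took as the dead stop. About 14 N also showed upwards, probably friction at the handle. All of this is well under the limits.
- **Last picture:** The stack was closed up with both plate tabs upright, and the beaker and tape roll were where they started. The arm hid the rack in that picture, so I did not re-check plate_a after leaving it there. I never touched the purple look-alike.
- **Time and checks that failed:** The robot clock stood at about 23 s. My first two move commands were refused for missing keys and moved nothing. The force reading I tried after hand-in was also refused, so I have no numbers from the final second.

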